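# Tip the casting bin over the edge stop into the sorting tray

## Task

Slide the yellow bin, upright, squarely up against the aluminium edge stop. Then tip it gently over that stop, leaning on it, without lifting the bin clear or letting it fall (it can be let lean on the stop half way, to change from its black rim to its black lip), until its mouth rests down in the white sorting tray and all three cream blanks have rolled out into the tray. Leave the bin lying across the stop, let go, and do not disturb the paint jar, brush pot or screwdriver.

Things in the scene. Friction and masses are not known exactly. Their poses are not given: they have to be found in the camera images.
- station: Fixed station, 425 x 150 mm. Origin: on the bench, on its centre line, below the near face of the edge stop; x = tipping direction (ledge to tray), y across, z up. x -170 to 0 mm: plywood ledge, top at z 25 mm, the bin stands on it. x 0 to 10: edge stop. x 10 to 251: white open sorting tray, floor at z 4 mm, inside y within +/-71 mm, its side and end walls 4 mm thick, tops at z 30 mm.
- stop: The aluminium edge stop bar across the station between ledge and tray, 10 (x) by 150 (y) mm, top at z 47 mm above the bench, so 22 mm above the ledge. Fixed. Same origin and axes as station.
- bin: Loose yellow open bin, 78 (x) x 104 (y) x 135 mm high, walls 4 mm, 0.25-0.5 kg. Origin: centre of underside; z to its mouth, x from the black-lipped side to the stop side. Starts upright, 15-50 mm short of the stop, to 15 mm off centre, turned up to 14 deg. Tipped 40-48 deg, foot edge on the ledge, it leans on the stop and stays when let go; much less and it falls back, much more and it falls over.
- bin_rim (a point): Top middle of the bin's thick black rim on the side away from the stop: the rim is 10 mm thick (x), 104 mm wide (y) and 22 mm deep (z), upright like the wall, graspable through its thickness from the mouth side. At (-39, 0, 135) mm in the bin's frame, same axes.
- bin_lip (a point): Middle of the outer edge of the flat black lip on the side away from the stop: 8 mm thick, 96 mm wide (y), 42 mm long, from the wall at (-39, 0, 75) mm in the bin's frame outwards and 10 deg upwards to this point, (-80, 0, 82). Same axes as the bin. Good to grip through its thickness once the bin leans. With its mouth on the tray floor the bin is tipped about 112-120 deg.
- bin_foot (a point): Middle of the bin's lower edge on the stop side; at (39, 0, 0) mm in the bin's frame, same axes as the bin.
- blank1_center (a point): Centre of cream resin blank 1 of 3, a loose round rod 22 mm in diameter and 80 mm long (axis along its x), 40 g; starts lying in the bin across it.
- blank2_center (a point): Centre of cream resin blank 2 of 3, a loose round rod 22 mm in diameter and 80 mm long (axis along its x), 40 g; starts lying in the bin across it.
- blank3_center (a point): Centre of cream resin blank 3 of 3, a loose round rod 22 mm in diameter and 80 mm long (axis along its x), 40 g; starts lying in the bin across it.
- blank1: Cream resin blank 1 of 3 as a body; its origin lies on the surface of the rod at mid length, so rely on blank1_center for position.
- blank2: Cream resin blank 2 of 3 as a body; its origin lies on the surface of the rod at mid length, so rely on blank2_center for position.
- blank3: Cream resin blank 3 of 3 as a body; its origin lies on the surface of the rod at mid length, so rely on blank3_center for position.
- paint_jar: Bystander: paint jar with green cap, 48 mm diameter, 70 mm high, beside the station on its +y side. Origin: centre of its underside.
- brush_pot: Bystander: white pot of brushes, 68 mm diameter, pot 90 mm high, brushes to about 165 mm, beside the ledge on the station's -y side. Origin: centre of its underside.
- screwdriver: Bystander: screwdriver 170 mm long lying beside the tray on the station's -y side, roughly parallel to it. Origin: on its underside at mid length.
Things that resemble listed ones, but are neither listed nor needed, are in the scene too. Leave any purple look-alike of the blank2 alone. Leave any orange look-alike of the blank3 alone.

How it is judged:
On the way, in this order (a step that is already met when the one before it is completed fails the run):
1. the bin stands upright (within 8 degrees) with its foot against the edge stop (within 5 mm) and square to it (within 6 degrees) (x of bin_foot in the frame of station above -0.005 m and z of bin_foot in the frame of station below 0.035 m and angle between bin's own z axis and vertical below 0.14 rad and angle between the x axis of bin and the x axis of station, either way round below 0.105 rad), for 0.2 s.
2. the bin, tipped between 35 and 80 degrees, leans on the edge stop (angle between bin's own z axis and vertical between 0.61 and 1.4 rad and contact force between bin and stop above 0.3 N), for 0.1 s.
At the end, for the whole second after the job is handed in: The bin rests on the stop, tipped 100 to 135 degrees, its foot edge up to 70 mm behind the near face of the stop; the three blanks lie in the tray, centres beyond the bin's mouth and under 50 mm above the bench; all at rest (angle between bin's own z axis and vertical between 1.75 and 2.35 rad and x of bin_foot in the frame of station between -0.07 and 0.002 m and contact force between bin and stop above 0.2 N and linear speed of bin below 0.02 m/s and angular speed of bin below 0.2 rad/s and x of blank1_center in the frame of station between 0.01 and 0.255 m and y of blank1_center in the frame of station between -0.075 and 0.075 m and z of each of blank1_center, blank2_center, blank3_center in the frame of station below 0.05 m and z of each of blank1_center, blank2_center, blank3_center in the frame of bin above 0.135 m and linear speed of each of blank1, blank2, blank3 below 0.05 m/s and x of blank2_center in the frame of station between 0.01 and 0.255 m and y of blank2_center in the frame of station between -0.075 and 0.075 m and x of blank3_center in the frame of station between 0.01 and 0.255 m and y of blank3_center in the frame of station between -0.075 and 0.075 m); the robot touches nothing.
It fails at once if the bin is let fall or slammed (turns faster than 4 rad/s) (angular speed of bin above 4 rad/s).
It fails at once if the bin is lifted clear of the stop (its foot edge more than 85 mm above the bench) (z of bin_foot in the frame of station above 0.085 m).
It fails at once if the paint jar is moved more than 15 mm (distance of paint_jar from where it was at the start of the episode above 0.015 m).
It fails at once if the brush pot is moved more than 15 mm (distance of brush_pot from where it was at the start of the episode above 0.015 m).
It fails at once if the screwdriver is moved more than 15 mm (distance of screwdriver from where it was at the start of the episode above 0.015 m).
It also fails if it takes over 67 s, if anything falls off the work surface, if the arm or the gripper's body presses on something with over 40 N, if the wrist force passes 120 N, or if a joint passes its speed limit or range.

## Robot

A 7-joint arm with a two-finger parallel gripper is mounted at the origin on the work surface. World frame = base frame: x ahead of the robot, y to its left, z up, the work surface at z = 0. Lengths are in m, angles in rad, forces in N, time in s.
With the tool pointing down it reaches from about 0.425 to 0.975 m from the base axis. Payload 16.7 kg.
Tool frame: the origin (TCP) lies midway between the tips of the shut fingers; the grasp point (between the pads) lies 19 mm behind it (pinch_z is the distance from the TCP to the grasp point, in m); z points along the fingers, y is the line along which they close (so a half turn about z gives the same grasp; the last joint's range is limited). The gripper opens to 85 mm and grips with 20 to 120 N. Pads are 22 mm wide; open, the fingers measure 114 mm over their backs; the gripper's body (76 mm by 85 mm) begins 54 mm behind the grasp point. The pads swing forward as they close: fully open they stand 13 mm farther back than shut.
Start: joints at [-1.369, 0.426, 0.074, 1.606, -0.034, 1.111, -0.067], TCP at [0.232, 0.634, 0.231] pointing down, gripper open.
Joint ranges: [-2.85, 2.85], [-0.5, 2.14], [-1.23, 1.37], [0.21, 2.46], [-1.02, 4.16], [0.16, 2.05], [-2.73, 2.73]. Speed limits (rad/s): [1.89, 1.89, 2.39, 2.39, 3.01, 3.01, 3.01].

## Interface

Orientations are given as a unit quaternion [w, x, y, z].
In Python, from workcell import get_state, camera, sign_off, pinch_z gives the robot as it stands.
- The arm moves only by the tool carry_out, never from a script. Its argument "targets" is a list of rows, each a list of 7 numbers: the turn, a rotation vector about the tool's x, y, z in rad, then the shift along the tool's x, y, z in units of 60 mm (1.0 is 60 mm), then the opening in per cent of the stroke, from 0 (shut) to 100 (fully open). A call has 1 to 12 rows; each row is the pose to reach, as a shift and turn from the pose commanded when the call began, along the tool's axes at that moment; what a row does not reach only later rows make up. A row lasts 1/8 s, in which the tool goes at most 62.5 mm and 10.7 degrees, less where a joint would pass 70% of its speed; a pose out of reach is approached as far as the arm can. A call with a gripper value outside its range is refused whole. The fingers move at their own pace and stop on an object; the grip force is fixed at half the most. Time passes only in rows, so rows that repeat a pose let the fingers close. It gives the time, the measured TCP pose, the force, the opening and the grip force at its end, in the units of the state.
- get_state(): the state, without advancing time (a new reading comes with each control period).
- camera(name): name is "scene" or "top"; returns a dict with "img" (384x512x3 uint8, red, green, blue), "mtx" (3x3 intrinsics, pixels), "R" (3x3) and "t" (3): a world point X has camera coordinates R X + t. Camera axes: x right, y down, z forward; pixel columns grow to the right and rows downward; lengths in m; the calibration is good to about 2 mm. A picture is of the moment at which its call begins. There is no depth.
- sign_off(): hands the job in; it is judged then, once.
The state is a dict: "clock": time; "q": joint angles; "joint_vel": joint speeds; "tau": joint torques, N m; "eef_pos": TCP position; "orientation": TCP orientation; "ft_force": force on the tool from outside, world axes, zero at the start; "moment": the same for the moment, N m; "finger_gap": opening from 0.0 (shut) to 1.0 (fully open); "finger_force": force on a finger pad.
Only numpy, scipy, OpenCV 4.12 (cv2) and the standard library are available. Lean on these libraries where they do the work, as an engineer would, in place of code of your own. Each camera call takes 0.05 s, during which the arm holds its last target. There are 200 camera calls.

## Working session

There is one attempt and no reset: what is moved stays moved. The work goes in short steps, Python scripts to look and compute and a tool call to move; the robot and the scene stay as the last step left them, time stands still between calls to the robot, and variables do not carry over. Pictures are saved under pics/ and viewed, at most 10 in all, crops included, and the job is handed in when it is done.

Besides the shell and the picture viewer there is one more tool, called after "Emit:" as name(argument=value, ...), one argument or row to a line, values as JSON. carry_out: Moves the arm, as the interface text tells. Its arguments: {"type":"object","properties":{"targets":{"type":"array"}},"required":["targets"]}

```bash
mkdir -p pics; ls; cat > h.py <<'E'
import numpy as np, cv2
from workcell import get_state, camera, pinch_z
from scipy.spatial.transform import Rotation as Ro
def shot(name,fn):
    c=camera(name); cv2.imwrite('pics/'+fn,cv2.cvtColor(c['img'],cv2.COLOR_RGB2BGR)); return c
def ray(c,u,v,z):
    d=c['R'].T@np.linalg.solve(c['mtx'],[u,v,1.]); o=-c['R'].T@c['t']
    return o+d*(z-o[2])/d[2]
def proj(c,X):
    p=c['mtx']@(c['R']@np.array(X)+c['t']); return p[:2]/p[2]
def tool(): 
    s=get_state(); q=s['orientation']; return np.array(s['eef_pos']),Ro.from_quat([q[1],q[2],q[3],q[0]]).as_matrix(),s
E
python3 - <<'E'
from h import *
import pickle
a=shot('scene','s0.png');b=shot('top','t0.png');pickle.dump((a,b),open('c0.pkl','wb'))
p,R,s=tool();print(p,R.round(3),pinch_z,s)
for c in(a,b):print(-c['R'].T@c['t'],c['R'].round(2).tolist(),c['mtx'].tolist())
cv2.imwrite('pics/both.png',cv2.resize(np.hstack([cv2.imread('pics/s0.png'),cv2.imread('pics/t0.png')]),(800,300)))
E
```

```text
pics
[0.23190649 0.63353365 0.23069727] [[-0.939  0.344 -0.   ]
 [ 0.344  0.939 -0.001]
 [-0.    -0.001 -1.   ]] 0.0187 {'clock': 0.1, 'q': array([-1.36944623,  0.42666982,  0.07386284,  1.60650544, -0.03408295,
        1.11082304, -0.06710698]), 'joint_vel': array([-0.00090076, -0.00208043, -0.00116461, -0.00086808,  0.00096379,
        0.00073457,  0.00131996]), 'tau': array([ 1.03028721e-02, -9.51522517e+01,  3.77208620e+00, -4.64396453e+01,
        1.96698942e-02,  6.54716176e-03, -2.37363349e-05]), 'eef_pos': array([0.23190649, 0.63353365, 0.23069727]), 'orientation': array([-5.07827987e-05,  1.74545773e-01,  9.84648894e-01, -5.70888783e-04]), 'ft_force': array([ 2.42040184e-04, -6.66980312e-01, -1.29165695e-01]), 'moment': array([-0.00018479,  0.0449946 ,  0.00041714]), 'finger_force': 0.0, 'finger_gap': 1.001663245424975}
[1.09319373 0.16798069 0.5315041 ] [[-0.38, 0.92, 0.02], [0.56, 0.25, -0.79], [-0.74, -0.3, -0.61]] [[360.6768918183713, 0.0, 258.05930132267343], [0.0, 360.6768918183713, 188.54229456643435], [0.0, 0.0, 1.0]]
[ 0.41827921 -0.03445054  1.00411655] [[-0.01, -1.0, 0.01], [-0.99, 0.01, -0.15], [0.15, -0.01, -0.99]] [[393.6455484840587, 0.0, 255.18634373204776], [0.0, 393.6455484840587, 188.04131641980356], [0.0, 0.0, 1.0]]
```

View pics/s0.png

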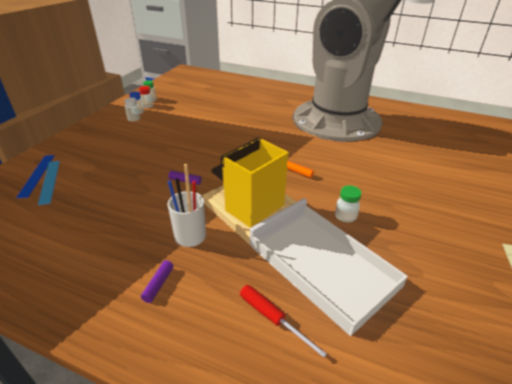

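View pics/t0.png

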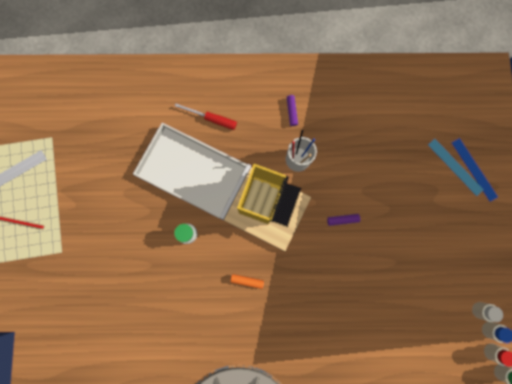

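The scene view shows the yellow bin at (255,185), with its black rim on the side away from the tray (335,260), brush pot (188,215), jar (348,203) and screwdriver (280,315). In the top view the bin is at (263,193), the lip at (288,205), the tray at (190,170), and the purple and orange rods lie outside the bin.

```bash
python3 - <<'E'
from h import *
import pickle
a,b=pickle.load(open('c0.pkl','rb'))
crop=b['img'][110:260,120:330];cv2.imwrite('pics/crop0.png',cv2.cvtColor(cv2.resize(crop,(798,570),interpolation=cv2.INTER_CUBIC),cv2.COLOR_RGB2BGR))
hsv=cv2.cvtColor(b['img'],cv2.COLOR_RGB2HSV)
def big(m,x0=120,x1=330,y0=110,y1=260):
    m=m.astype(np.uint8)*255;k=np.zeros_like(m);k[y0:y1,x0:x1]=m[y0:y1,x0:x1]
    cs,_=cv2.findContours(k,cv2.RETR_EXTERNAL,cv2.CHAIN_APPROX_NONE);return max(cs,key=cv2.contourArea)
H,S,V=[hsv[...,i].astype(int) for i in range(3)]
print('hsv tray',hsv[170,190],'bin',hsv[180,252],'ply',hsv[230,270],'wood',hsv[300,200],'stop',hsv[185,243],'black',hsv[205,290])
for n,m,z in(('tray',(S<60)&(V>90),.03),('yellow',(H>20)&(H<32)&(S>190)&(V>90),.16),('black',(V<50),.1)):
    c=big(m);r=cv2.minAreaRect(c);bx=cv2.boxPoints(r);print(n,cv2.contourArea(c),bx.round(1).tolist());print(np.array([ray(b,u,v,z) for u,v in bx]).round(4).tolist())
E
```

```text
hsv tray [ 21  16 225] bin [ 22 165 119] ply [ 20  96 229] wood [ 13 149 164] stop [ 18 102 162] black [140  26  30]
tray 5898.0 [[132.39999389648438, 174.1999969482422], [159.8000030517578, 119.4000015258789], [251.0, 165.0], [223.60000610351562, 219.8000030517578]]
[[0.6083, 0.2599, 0.03], [0.7508, 0.195, 0.03], [0.6291, -0.0379, 0.03], [0.4914, 0.0312, 0.03]]Traceback (most recent call last):
  File "<stdin>", line 12, in <module>
  File "<stdin>", line 8, in big
ValueError: max() iterable argument is empty
```

View pics/crop0.png

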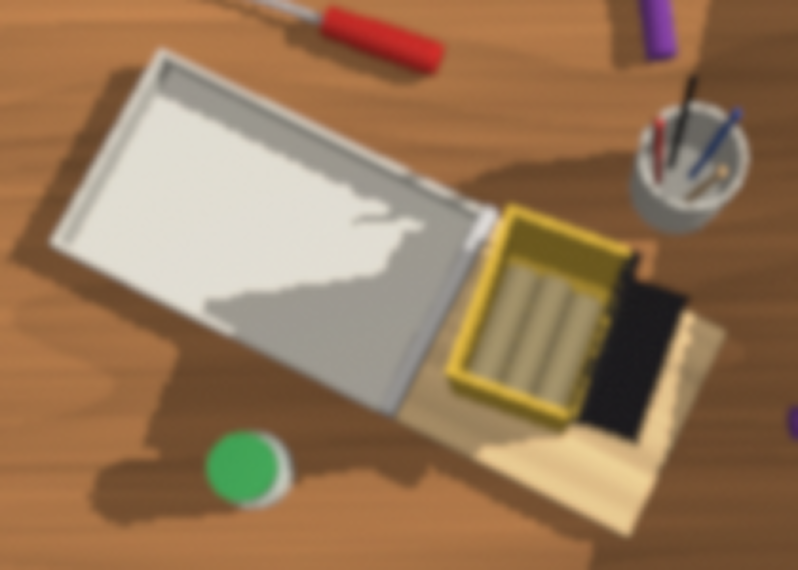

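The crop shows the three cream blanks lying in the bin (crop 540,335), which makes the purple and orange rods outside it decoys. Black lip is at crop (635,360), and the stop runs from crop (495,210) to (395,415).

```bash
cat >> h.py <<'E'
def crop2(c,pts,z,k=3.8,o=(120,110)): return np.array([ray(c,o[0]+(u+.5)/k-.5,o[1]+(v+.5)/k-.5,z) for u,v in pts])
E
python3 - <<'E'
from h import *
import pickle
a,b=pickle.load(open('c0.pkl','rb'))
T=crop2(b,[(161,48),(49,243)],.03); P=crop2(b,[(726,330),(630,537)],.025)
print(T.round(4).tolist(),P.round(4).tolist(),np.linalg.norm(T[0]-T[1]),np.linalg.norm(P[0]-P[1]),np.linalg.norm((T.mean(0)-P.mean(0))[:2]))
tm,pm=T.mean(0)[:2],P.mean(0)[:2]
e=(tm-pm);e/=np.linalg.norm(e); yaw=np.arctan2(e[1],e[0]); print('axis',np.degrees(yaw))
for w in (T,P): d=w[0]-w[1];print(np.degrees(np.arctan2(d[1],d[0])))
print('origin from ply',pm+.17*e,'from tray',tm-.255*e)
B=crop2(b,[(508,204),(449,377),(640,252),(582,418)],.16)
print(B.round(4).tolist()); 
for i,j in((0,1),(0,2),(1,3),(2,3)): d=(B[j]-B[i]);print(i,j,np.linalg.norm(d).round(4),np.degrees(np.arctan2(d[1],d[0])).round(1))
E
```

```text
[[0.7432, 0.1892, 0.03], [0.6099, 0.2597, 0.03]] [[0.548, -0.1871, 0.025], [0.4136, -0.1203, 0.025]] 0.15076428720394505 0.15007876837203182 0.4257570626717865
axis 62.6304259439161
-27.871371522562647
-26.41226475214095
origin from ply [ 0.55893786 -0.00270865] from tray [ 0.5592859  -0.00203633]
[[0.6047, -0.0425, 0.16], [0.5049, -0.008, 0.16], [0.5758, -0.118, 0.16], [0.4809, -0.0829, 0.16]]
0 1 0.1056 160.9
0 2 0.0809 -110.9
1 3 0.0787 -107.8
2 3 0.1012 159.7
```

Emit:
carry_out(
  targets=[
    [0,0,0,-0.8,-0.6,0,60],
    [0,0,0,-1.6,-1.1,0,60],
    [0,0,0,-2.4,-1.7,0,60],
    [0,0,0,-3.2,-2.2,0,60],
    [0,0,0,-4.0,-2.8,0,60],
    [0,0,0,-4.8,-3.4,0,60],
    [0,0,0,-5.5,-4.0,0,60],
    [0,0,0,-6.1,-4.8,0,60],
    [0,0,0,-6.7,-5.6,0,60],
    [0,0,0,-7.3,-6.5,0,60],
    [0,0,0,-7.8,-7.4,0,60],
    [0,0,0,-8.3,-8.3,0,60],
  ],
)

```text
clock: 1.6
eef_pos: [0.5282, -0.006, 0.2313]
orientation: [-0.0, 0.174, 0.985, 0.0]
ft_force: [0.8, 0.3, -0.1]
finger_gap: 0.602
finger_force: 0.0
```

Emit:
carry_out(
  targets=[
    [0,0,0,-0.3,-0.7,0,60],
    [0,0,0,-0.55,-1.45,0,60],
    [0,0,0,-0.55,-1.45,0,60],
    [0,0,0,-0.55,-1.45,0,60],
  ],
)

```text
clock: 2.1
eef_pos: [0.5293, -0.0968, 0.2311]
orientation: [-0.0, 0.175, 0.985, 0.0]
ft_force: [-0.1, -0.0, -1.1]
finger_gap: 0.6
finger_force: 0.0
```

```bash
python3 - <<'E'
from h import *
p,R,s=tool();print(p,R.round(3).tolist(),s['q'].round(2),s['finger_gap'])
t=np.array([.529,-.098,.130]);print(R.T@(t-p)/.06)
E
```

```text
[ 0.52928185 -0.09680484  0.23109832] [[-0.939, 0.344, -0.0], [0.344, 0.939, 0.0], [0.001, -0.0, -1.0]] [-0.36  0.21  0.49  1.94 -0.12  1.02  1.4 ] 0.5999685372275894
[-0.00329924 -0.02030822  1.68497072]
```

Emit:
carry_out(
  targets=[
    [0,0,0,0,-0.02,0.6,60],
    [0,0,0,0,-0.02,1.2,60],
    [0,0,0,0,-0.02,1.68,60],
    [0,0,0,0,-0.02,1.68,60],
    [0,0,0,0,-0.02,1.68,0],
    [0,0,0,0,-0.02,1.68,0],
    [0,0,0,0,-0.02,1.68,0],
    [0,0,0,0,-0.02,1.68,0],
    [0,0,0,0,-0.02,1.68,0],
  ],
)

```text
clock: 3.22
eef_pos: [0.53, -0.0977, 0.1318]
orientation: [0.001, 0.174, 0.985, 0.001]
ft_force: [0.5, 2.6, 8.3]
finger_gap: 0.103
finger_force: 59.2
```

```bash
python3 - <<'E'
from h import *
import pickle
p,R,s=tool();print(p,s['ft_force'],s['finger_gap'],s['finger_force'])
a=camera('scene');b=camera('top');pickle.dump((a,b),open('c1.pkl','wb'))
f=lambda c,x,y:cv2.resize(c['img'][y:y+150,x:x+130],(390,450),interpolation=cv2.INTER_CUBIC)
cv2.imwrite('pics/g1.png',cv2.cvtColor(np.hstack([f(a,190,100),f(b,200,130)]),cv2.COLOR_RGB2BGR))
E
```

```text
[ 0.53001022 -0.09774842  0.13184133] [0.50143856 2.5756697  8.32805854] 0.10349067809028349 59.162975549697876
```

View pics/g1.png

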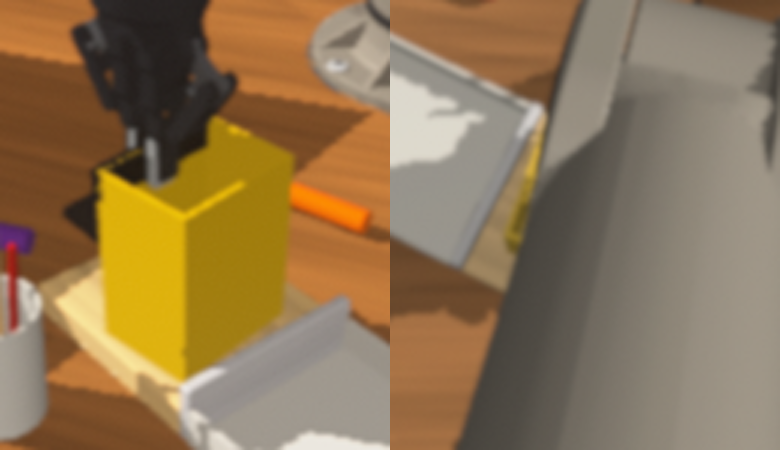

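Emit:
carry_out(
  targets=[
    [0,0,0.03,0.07,0.06,-0.02,0],
    [0,0,0.06,0.14,0.12,-0.02,0],
    [0,0,0.095,0.21,0.18,-0.02,0],
    [0,0,0.126,0.27,0.24,-0.02,0],
    [0,0,0.126,0.265,0.3,-0.02,0],
    [0,0,0.126,0.26,0.36,-0.02,0],
    [0,0,0.126,0.26,0.36,-0.02,0],
  ],
)

```text
clock: 4.2
eef_pos: [0.5221, -0.0723, 0.1319]
orientation: [0.0, 0.236, 0.972, 0.0]
ft_force: [-0.1, 1.2, 0.3]
finger_gap: 0.106
finger_force: 59.1
```

```bash
cat >> h.py <<'E'
O=np.array([.559,-.0024,0]);ys=np.radians(62.7);S=np.array([[np.cos(ys),-np.sin(ys),0],[np.sin(ys),np.cos(ys),0],[0,0,1]])
def st(p): return S.T@(np.array(p)-O)
def rep():
    p,R,s=tool();print('st',st(p).round(4),'tilt',np.degrees(np.arctan2(-(S.T@R)[0,2],-(S.T@R)[2,2])).round(2),'Rst',(S.T@R).round(3).tolist(),'F',(S.T@s['ft_force']).round(1),'q',s['q'].round(2),'gap',round(s['finger_gap'],3),'t',round(s['clock'],2))
E
python3 - <<'E'
from h import *
import pickle
rep()
a=camera('scene');b=camera('top');pickle.dump((a,b),open('c2.pkl','wb'))
f=lambda c,x,y:cv2.resize(c['img'][y:y+150,x:x+130],(390,450),interpolation=cv2.INTER_CUBIC)
cv2.imwrite('pics/g2.png',cv2.cvtColor(np.hstack([f(a,200,120),f(b,180,130)]),cv2.COLOR_RGB2BGR))
E
```

```text
st [-0.0791  0.0007  0.1319] tilt -0.01 Rst [[-0.0, 1.0, 0.0], [1.0, 0.0, -0.0], [-0.0, 0.0, -1.0]] F [1.  0.6 0.3] q [-0.38  0.33  0.48  2.05 -0.21  0.8   1.31] gap 0.106 t 4.2
```

View pics/g2.png

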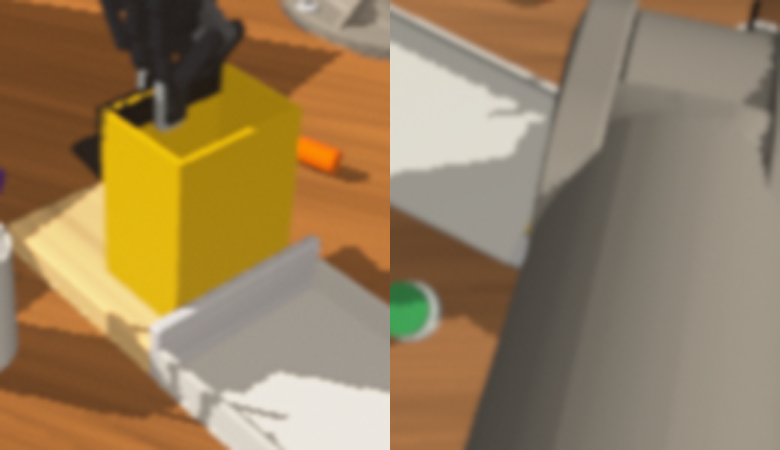

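The bin, held by its rim, stands square and almost at the stop. I'll creep forward until there is contact.

Emit:
carry_out(
  targets=[
    [0,0,0,0,0.03,0,0],
    [0,0,0,0,0.06,0,0],
    [0,0,0,0,0.09,0,0],
    [0,0,0,0,0.09,0,0],
  ],
)

```text
clock: 4.8
eef_pos: [0.5239, -0.0699, 0.1323]
orientation: [0.0, 0.237, 0.972, -0.001]
ft_force: [-7.1, -11.0, 13.4]
finger_gap: 0.109
finger_force: 61.2
```

```bash
python3 -c "
from h import *
rep()"
```

```text
st [-0.0761  0.0002  0.1323] tilt 0.09 Rst [[0.002, 1.0, -0.002], [1.0, -0.002, -0.001], [-0.001, -0.002, -1.0]] F [-13.    1.3  13.4] q [-0.39  0.33  0.48  2.05 -0.21  0.81  1.31] gap 0.109 t 4.8
```

```bash
python3 - <<'E'
import numpy as np
for t in range(4,49,4):
    a=np.radians(t);c,s=np.cos(a),np.sin(a)
    x=-.022*np.tan(a)-.0762*c+.107*s; z=.0255+.0762*s+.107*c
    print(t,a.round(3),((x+.0737)/.06).round(3),(-(z-.1323)/.06).round(3))
E
```

```text
4 0.07 0.06 -0.088
8 0.14 0.167 -0.163
12 0.209 0.279 -0.228
16 0.279 0.394 -0.284
20 0.349 0.511 -0.33
24 0.419 0.63 -0.366
28 0.489 0.749 -0.391
32 0.559 0.867 -0.405
36 0.628 0.983 -0.409
40 0.698 1.094 -0.402
44 0.768 1.199 -0.385
48 0.838 1.297 -0.357
```

Emit:
carry_out(
  targets=[
    [0,0,0,0,0,0,0],
    [0,0,0,0,0,0,0],
    [0.035,0,0,0,0,-0.045,0],
    [0.07,0,0,0,0.06,-0.088,0],
    [0.14,0,0,0,0.167,-0.163,0],
    [0.209,0,0,0,0.279,-0.228,0],
    [0.279,0,0,0,0.394,-0.284,0],
    [0.349,0,0,0,0.511,-0.33,0],
    [0.349,0,0,0,0.511,-0.33,0],
  ],
)

```text
clock: 5.92
eef_pos: [0.539, -0.0404, 0.1521]
orientation: [-0.041, 0.232, 0.957, -0.17]
ft_force: [-2.7, -4.6, 8.4]
finger_gap: 0.105
finger_force: 60.5
```

```bash
python3 -c "
from h import *
rep()"
```

```text
st [-0.0429  0.0004  0.1521] tilt 20.17 Rst [[-0.001, 0.939, -0.345], [1.0, 0.001, -0.001], [-0.0, -0.345, -0.939]] F [-5.3  0.3  8.4] q [-0.65  0.46  0.57  1.9   0.06  1.04  0.95] gap 0.105 t 5.92
```

```bash
python3 - <<'E'
import numpy as np
def P(t):
    a=np.radians(t);c,s=np.cos(a),np.sin(a)
    return np.array([-.022*np.tan(a)-.0762*c+.107*s,.0258+.0762*s+.107*c])
t0=20;a=np.radians(t0);y=np.array([np.cos(a),-np.sin(a)]);z=np.array([-np.sin(a),-np.cos(a)])
for t in (23,26,29,32,35,38,41,43,45):
    d=P(t)-P(t0);print(np.radians(t-t0).round(3),(d@y/.06).round(3),(d@z/.06).round(3))
E
```

```text
0.052 0.074 -0.056
0.105 0.151 -0.107
0.157 0.229 -0.153
0.209 0.309 -0.192
0.262 0.389 -0.226
0.314 0.469 -0.253
0.367 0.549 -0.273
0.401 0.602 -0.283
0.436 0.654 -0.29
```

Emit:
carry_out(
  targets=[
    [0.052,0,0,0,0.074,-0.056,0],
    [0.105,0,0,0,0.151,-0.107,0],
    [0.157,0,0,0,0.229,-0.153,0],
    [0.209,0,0,0,0.309,-0.192,0],
    [0.262,0,0,0,0.389,-0.226,0],
    [0.314,0,0,0,0.469,-0.253,0],
    [0.367,0,0,0,0.549,-0.273,0],
    [0.401,0,0,0,0.602,-0.283,0],
    [0.425,0,0,0,0.637,-0.287,0],
    [0.425,0,0,0,0.637,-0.287,0],
  ],
)

```text
clock: 7.18
eef_pos: [0.5584, -0.0034, 0.1556]
orientation: [-0.089, 0.218, 0.9, -0.368]
ft_force: [0.1, 0.8, 16.4]
finger_gap: 0.108
finger_force: 61.4
```

```bash
python3 - <<'E'
from h import *
import pickle
rep()
a=camera('scene');b=camera('top');pickle.dump((a,b),open('c3.pkl','wb'))
f=lambda c,x,y:cv2.resize(c['img'][y:y+150,x:x+130],(390,450),interpolation=cv2.INTER_CUBIC)
cv2.imwrite('pics/g3.png',cv2.cvtColor(np.hstack([f(a,200,120),f(b,180,130)]),cv2.COLOR_RGB2BGR))
E
```

```text
st [-1.100e-03  1.000e-04  1.556e-01] tilt 44.43 Rst [[-0.0, 0.714, -0.7], [1.0, -0.0, -0.001], [-0.001, -0.7, -0.714]] F [ 0.8  0.3 16.4] q [-0.8   0.72  0.6   1.7   0.19  1.35  0.78] gap 0.108 t 7.17
```

View pics/g3.png

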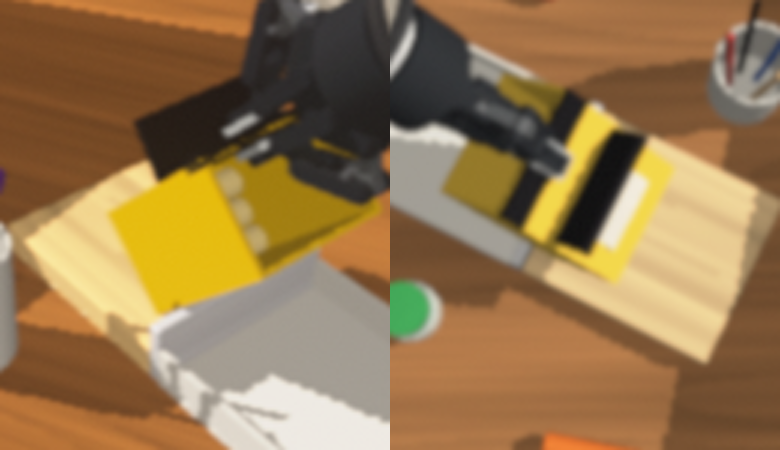

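The bin leans at about 44° with the rim still held and the blanks inside on its floor. The lip is visible in the top crop at (605,190). Releasing and backing out.

Emit:
carry_out(
  targets=[
    [0,0,0,0,0,0,5],
    [0,0,0,0,0,0,12],
    [0,0,0,0,0,0,20],
    [0,0,0,0,0,0,30],
    [0,0,0,0,0,-0.3,30],
    [0,0,0,0,0,-0.8,30],
    [0,0,0,0,0,-1.4,30],
    [0,0,0,0,0,-2.0,30],
    [0,0,0,0,0,-2.0,30],
  ],
)

```text
clock: 8.4
eef_pos: [0.5976, 0.0738, 0.2423]
orientation: [-0.087, 0.218, 0.901, -0.366]
ft_force: [-0.1, -0.8, -1.0]
finger_gap: 0.299
finger_force: 0.0
```

```bash
python3 - <<'E'
from h import *
import pickle
rep()
a=camera('scene');b=camera('top');pickle.dump((a,b),open('c4.pkl','wb'))
f=lambda c,x,y:cv2.resize(c['img'][y:y+150,x:x+130],(390,450),interpolation=cv2.INTER_CUBIC)
cv2.imwrite('pics/g4.png',cv2.cvtColor(np.hstack([f(a,200,120),f(b,180,130)]),cv2.COLOR_RGB2BGR))
# predicted lip edge for a few tilts, foot on ledge
for t in (40,44,48):
    A=np.radians(t);c,s=np.cos(A),np.sin(A);f0=np.array([-.022*np.tan(A),.025])
    L=lambda x,z:f0+(x-.039)*np.array([c,-s])+z*np.array([s,c])
    l=L(-.080,.082)
    out=[]
    for y in(-.048,.048):
        W=O+S@np.array([l[0],y,l[1]]);p=proj(b,W);out.append([((p-[180,130])*3).round().tolist(),((proj(a,W)-[200,120])*3).round().tolist()])
    print(t,l,out)
E
```

```text
st [0.0854 0.0006 0.2423] tilt 44.16 Rst [[-0.002, 0.717, -0.697], [1.0, 0.0, -0.003], [-0.002, -0.697, -0.717]] F [-0.7 -0.2 -1. ] q [-0.84  0.71  0.6   1.48  0.17  1.59  0.8 ] gap 0.299 t 8.4
40 [-0.0569109   0.16430737] [[[265.0, 138.0], [124.0, 116.0]], [[206.0, 256.0], [236.0, 68.0]]]
44 [-0.0498846   0.16665021] [[[257.0, 133.0], [131.0, 118.0]], [[197.0, 251.0], [244.0, 69.0]]]
48 [-0.04312214  0.16830294] [[[248.0, 128.0], [137.0, 120.0]], [[188.0, 247.0], [251.0, 71.0]]]
```

View pics/g4.png

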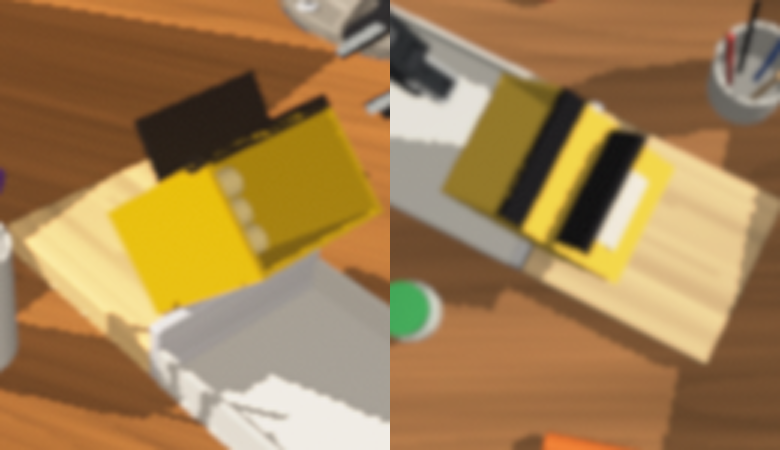

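The bin leans on the stop by itself at about 44°. Lip corners sit at crop (645,142) and (597,250), within a few pixels of the prediction. Now swinging the tool around to the lip side.

Emit:
carry_out(
  targets=[
    [0,0,0,0,-0.5,-0.5,30],
    [-0.1,0,0,0,-1.0,-0.5,30],
    [-0.25,0,0,0,-1.5,-0.41,30],
    [-0.4,0,0,0,-1.68,-0.41,30],
    [-0.55,0,0,0,-1.68,-0.41,30],
    [-0.7,0,0,0,-1.68,-0.41,30],
    [-0.85,0,0,0,-1.68,-0.41,30],
    [-1.0,0,0,0,-1.68,-0.41,30],
    [-1.15,0,0,0,-1.68,-0.41,30],
    [-1.3,0,0,0,-1.68,-0.41,30],
    [-1.4,0,0,0,-1.68,-0.41,30],
    [-1.4,0,0,0,-1.68,-0.41,30],
  ],
)

```text
clock: 10.0
eef_pos: [0.5697, 0.0204, 0.3273]
orientation: [0.072, 0.227, 0.924, 0.299]
ft_force: [-0.0, -0.5, -0.3]
finger_gap: 0.302
finger_force: 0.0
```

```bash
cat >> h.py <<'E'
def to(x,z,tilt):
    p,R,s=tool();M=S.T@R;P=st(p);t=np.array([x,0,z]);a=np.radians(tilt)
    Rt=np.array([[0,np.cos(a),-np.sin(a)],[1,0,0],[0,-np.sin(a),-np.cos(a)]])
    print('go',Ro.from_matrix(M.T@Rt).as_rotvec().round(3),(M.T@(t-P)/.06).round(3))
E
python3 - <<'E'
from h import *
rep(); to(-.088,.219,-36);to(-.030,.139,-36)
E
```

```text
st [0.0252 0.001  0.3273] tilt -35.8 Rst [[0.004, 0.811, 0.585], [1.0, -0.005, -0.001], [0.002, 0.585, -0.811]] F [-0.4 -0.2 -0.3] q [-0.39  0.11  0.63  1.97 -0.79  1.06  1.72] gap 0.302 t 10.0
go [-0.004  0.001 -0.005] [-0.029 -2.586  0.361]
go [-0.004  0.001 -0.005] [-0.028 -2.582  2.008]
```

Emit:
carry_out(
  targets=[
    [0,0,0,-0.03,-0.8,0,30],
    [0,0,0,-0.03,-1.7,0,30],
    [0,0,0,-0.03,-2.58,0,30],
    [0,0,0,-0.03,-2.58,0.4,30],
    [0,0,0,-0.03,-2.58,0.9,30],
    [0,0,0,-0.03,-2.58,1.2,30],
    [0,0,0,-0.03,-2.58,1.5,30],
    [0,0,0,-0.03,-2.58,1.5,30],
  ],
)

```text
clock: 11.0
eef_pos: [0.5387, -0.0418, 0.1643]
orientation: [0.071, 0.224, 0.925, 0.299]
ft_force: [-0.3, -0.8, 0.4]
finger_gap: 0.302
finger_force: 0.0
```

```bash
python3 - <<'E'
from h import *
import pickle
rep(); to(-.030,.139,-36)
a=camera('scene');b=camera('top');pickle.dump((a,b),open('c5.pkl','wb'))
f=lambda c,x,y:cv2.resize(c['img'][y:y+150,x:x+130],(390,450),interpolation=cv2.INTER_CUBIC)
cv2.imwrite('pics/g5.png',cv2.cvtColor(np.hstack([f(a,200,100),f(b,180,130)]),cv2.COLOR_RGB2BGR))
E
```

```text
st [-0.0443 -0.      0.1643] tilt -35.79 Rst [[-0.002, 0.811, 0.585], [1.0, 0.0, 0.003], [0.002, 0.585, -0.811]] F [-0.9 -0.1  0.4] q [-0.02  0.33  0.41  2.13 -1.01  0.94  2.19] gap 0.302 t 11.0
go [-0.004 -0.003  0.   ] [-0.001 -0.053  0.481]
```

View pics/g5.png

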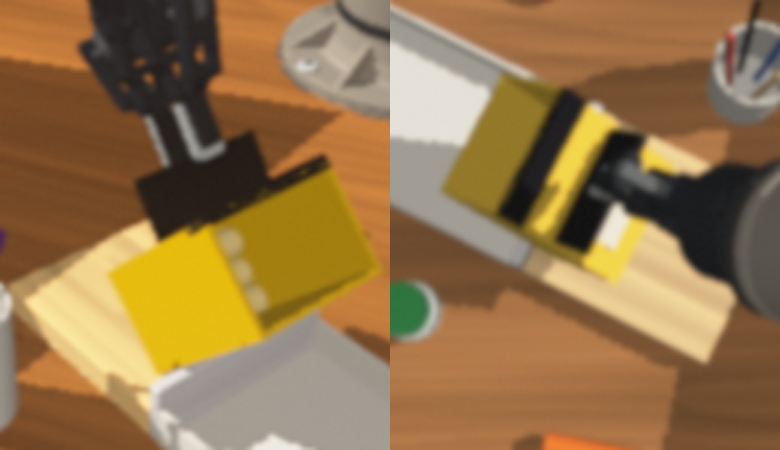

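The fingers straddle the lip's outer edge (left panel 200,155; right panel 620,185). Going in and closing.

Emit:
carry_out(
  targets=[
    [0,0,0,0,-0.05,0.2,30],
    [0,0,0,0,-0.05,0.4,30],
    [0,0,0,0,-0.05,0.4,30],
    [0,0,0,0,-0.05,0.4,15],
    [0,0,0,0,-0.05,0.4,0],
    [0,0,0,0,-0.05,0.4,0],
    [0,0,0,0,-0.05,0.4,0],
  ],
)

```text
clock: 11.98
eef_pos: [0.5448, -0.0328, 0.1444]
orientation: [0.073, 0.225, 0.924, 0.299]
ft_force: [0.0, 1.0, 6.1]
finger_gap: 0.08
finger_force: 60.4
```

```bash
python3 -c "
from h import *
rep();print(get_state()['finger_force'])"
```

```text
st [-0.0335 -0.0014  0.1444] tilt -35.9 Rst [[0.0, 0.81, 0.586], [1.0, 0.0, -0.001], [-0.001, 0.586, -0.81]] F [0.9 0.4 6.1] q [ 0.1   0.35  0.24  2.13 -1.02  0.86  2.19] gap 0.08 t 11.97
60.42024850845337
```

```bash
cat > plan.py <<'E'
import numpy as np,sys
u1,u2=.0306,.0406
def P(t):
    a=np.radians(t);c,s=np.cos(a),np.sin(a)
    f=np.array([0,.047])-u1*np.array([s,c]) if t<=90 else np.array([.01,.047])-u2*np.array([s,c])
    return f-.0917*np.array([c,-s])+.0773*np.array([s,c])
def rows(t0,ts):
    a=np.radians(t0-80);y=np.array([np.cos(a),-np.sin(a)]);z=np.array([-np.sin(a),-np.cos(a)])
    for t in ts: d=P(t)-P(t0);print(t,np.radians(t-t0).round(3),(d@y/.06).round(3),(d@z/.06).round(3),P(t).round(4))
E
python3 -c "
from plan import *
print(P(44.1));rows(44.1,[47,50,53,56,59,62,65,68,71,74,77,80])
print();rows(80,[83,86,89,92,95,98,101,104,107,110,113,116.5])"
```

```text
[-0.03335305  0.1443517 ]
47 0.051 0.082 0.027 [-0.0284  0.1459]
50 0.103 0.166 0.06 [-0.0232  0.1473]
53 0.155 0.248 0.097 [-0.0179  0.1483]
56 0.208 0.327 0.139 [-0.0126  0.1491]
59 0.26 0.405 0.184 [-0.0072  0.1497]
62 0.312 0.48 0.233 [-0.0018  0.1499]
65 0.365 0.552 0.287 [0.0036 0.1498]
68 0.417 0.622 0.344 [0.0089 0.1495]
71 0.469 0.688 0.404 [0.0143 0.1489]
74 0.522 0.751 0.468 [0.0196 0.148 ]
77 0.574 0.811 0.535 [0.0249 0.1469]
80 0.627 0.867 0.605 [0.0301 0.1454]

83 0.052 0.085 0.028 [0.0352 0.1437]
86 0.105 0.169 0.061 [0.0402 0.1417]
89 0.157 0.25 0.099 [0.0451 0.1395]
92 0.209 0.33 0.134 [0.0499 0.1374]
95 0.262 0.408 0.171 [0.0546 0.1352]
98 0.314 0.484 0.212 [0.0591 0.1327]
101 0.367 0.558 0.257 [0.0635 0.13  ]
104 0.419 0.629 0.305 [0.0678 0.1271]
107 0.471 0.697 0.358 [0.0719 0.124 ]
110 0.524 0.763 0.413 [0.0758 0.1206]
113 0.576 0.826 0.472 [0.0796 0.1171]
116.5 0.637 0.895 0.545 [0.0838 0.1127]
```

Emit:
carry_out(
  targets=[
    [0.051,0,0,0,0.082,0.027,0],
    [0.103,0,0,0,0.166,0.06,0],
    [0.155,0,0,0,0.248,0.097,0],
    [0.208,0,0,0,0.327,0.139,0],
    [0.26,0,0,0,0.405,0.184,0],
    [0.312,0,0,0,0.48,0.233,0],
    [0.365,0,0,0,0.552,0.287,0],
    [0.417,0,0,0,0.622,0.344,0],
    [0.469,0,0,0,0.688,0.404,0],
    [0.522,0,0,0,0.751,0.468,0],
    [0.574,0,0,0,0.811,0.535,0],
    [0.627,0,0,0,0.867,0.605,0],
  ],
)

```text
clock: 13.48
eef_pos: [0.5735, 0.0234, 0.1453]
orientation: [-0.0, 0.236, 0.972, -0.002]
ft_force: [-2.5, 0.3, 3.2]
finger_gap: 0.081
finger_force: 60.1
```

```bash
python3 -c "
from h import *
rep();print(get_state()['finger_force'])"
```

```text
st [ 0.0296 -0.001   0.1453] tilt 0.18 Rst [[0.001, 1.0, -0.003], [1.0, -0.001, -0.0], [-0.0, -0.003, -1.0]] F [-0.9  2.4  3.2] q [-0.52  0.39  0.46  1.94 -0.22  0.87  1.14] gap 0.081 t 13.47
60.1018363237381
```

Emit:
carry_out(
  targets=[
    [0.052,0,0,0,0.085,0.028,0],
    [0.105,0,0,0,0.169,0.061,0],
    [0.157,0,0,0,0.25,0.099,0],
    [0.209,0,0,0,0.33,0.134,0],
    [0.262,0,0,0,0.408,0.171,0],
    [0.314,0,0,0,0.484,0.212,0],
    [0.367,0,0,0,0.558,0.257,0],
    [0.419,0,0,0,0.629,0.305,0],
    [0.471,0,0,0,0.697,0.358,0],
    [0.524,0,0,0,0.763,0.413,0],
    [0.576,0,0,0,0.826,0.472,0],
    [0.625,0,0,0,0.88,0.53,0],
  ],
)

```text
clock: 14.98
eef_pos: [0.5981, 0.0711, 0.1139]
orientation: [-0.072, 0.224, 0.924, -0.3]
ft_force: [0.1, 4.6, 8.8]
finger_gap: 0.08
finger_force: 61.4
```

```bash
python3 - <<'E'
from h import *
import pickle
rep(); 
a=camera('scene');b=camera('top');pickle.dump((a,b),open('c6.pkl','wb'))
f=lambda c,x,y:cv2.resize(c['img'][y:y+190,x:x+165],(390,450),interpolation=cv2.INTER_CUBIC)
cv2.imwrite('pics/g6.png',cv2.cvtColor(np.hstack([f(a,240,145),f(b,125,100)]),cv2.COLOR_RGB2BGR))
E
```

```text
st [ 0.0833 -0.0011  0.1139] tilt 35.98 Rst [[-0.0, 0.809, -0.587], [1.0, -0.0, -0.001], [-0.001, -0.587, -0.809]] F [4.2 2.  8.8] q [-0.8   0.77  0.56  1.61  0.06  1.3   0.78] gap 0.08 t 14.97
```

View pics/g6.png

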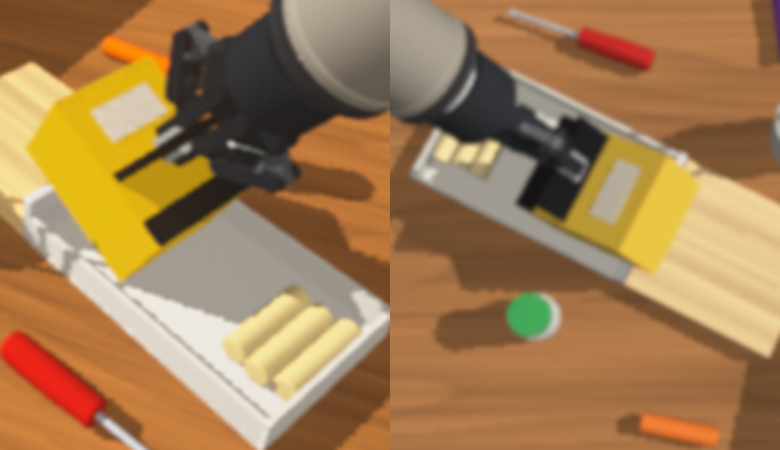

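All three blanks lie at the far end of the tray (left panel 290,340) and the bin is nearly down. Setting it down the last bit, letting go and backing out along the lip.

Emit:
carry_out(
  targets=[
    [0.012,0,0,0,0.01,0.012,0],
    [0.02,0,0,0,0.02,0.022,0],
    [0.02,0,0,0,0.02,0.022,4],
    [0.02,0,0,0,0.02,0.022,8],
    [0.02,0,0,0,0.02,0.022,14],
    [0.02,0,0,0,0.02,0.022,22],
    [0.02,0,0,0,0.02,-0.2,25],
    [0.02,0,0,0,0.02,-0.6,25],
    [0.02,0,0,0,0.02,-1.2,25],
    [0.02,0,0,0,0.02,-2.0,25],
    [0.02,0,0,0,0.02,-2.8,25],
    [0.02,0,0,0,0.02,-2.8,25],
  ],
)

```text
clock: 16.58
eef_pos: [0.645, 0.1613, 0.2513]
orientation: [-0.073, 0.223, 0.922, -0.307]
ft_force: [-1.0, 0.2, -0.9]
finger_gap: 0.252
finger_force: 0.0
```

```bash
python3 - <<'E'
from h import *
import pickle
rep(); 
a=camera('scene');b=camera('top');pickle.dump((a,b),open('c7.pkl','wb'))
f=lambda c,x,y:cv2.resize(c['img'][y:y+190,x:x+165],(390,450),interpolation=cv2.INTER_CUBIC)
cv2.imwrite('pics/g7.png',cv2.cvtColor(np.hstack([f(a,240,145),f(b,125,100)]),cv2.COLOR_RGB2BGR))
E
```

```text
st [ 0.1849 -0.0014  0.2513] tilt 36.77 Rst [[-0.002, 0.801, -0.599], [1.0, -0.0, -0.004], [-0.003, -0.599, -0.801]] F [-0.3  1.  -0.9] q [-0.84  0.76  0.58  1.3   0.06  1.65  0.79] gap 0.252 t 16.57
```

View pics/g7.png

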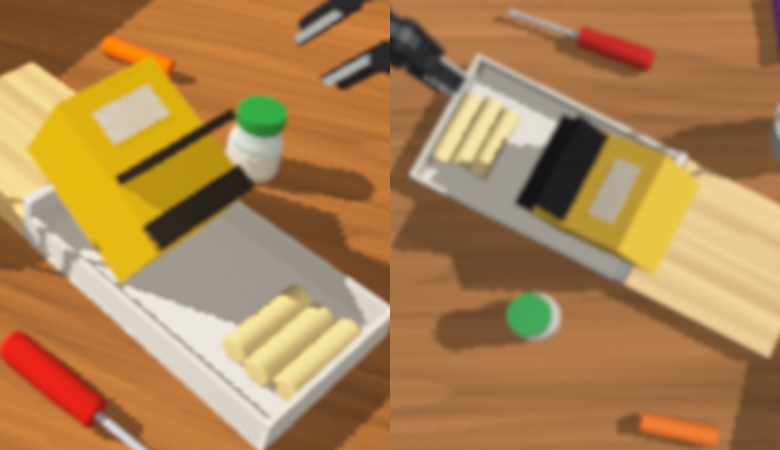

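The bin lies across the stop with its mouth in the tray, the blanks are at the end wall (left panel 290,340), and the gripper is clear. The jar, pot and screwdriver look undisturbed.

```bash
python3 -c "
from workcell import sign_off
print(sign_off())"
```

```text
the job is handed in; nothing more can be done
None
```

I handed the job in at about 17 s. The bin lies across the stop with its mouth in the tray, all three blanks are out in the tray, and the gripper is clear. The paint jar, brush pot and screwdriver look undisturbed. The hand-in returned no verdict.

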